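Fit belt wheel and hold its snap ring spread at the groove

TASK

Set the toothed belt wheel, flange down, fully home on the upright axle stub of the belt drive and let go of it. Then take the circlip pliers from their stand by the handles, squeeze them fully so that the snap ring on their tips is spread, and lower the spread ring over the end of the axle until it is level with the groove just above the wheel. Finish there, still holding the pliers upright and squeezed, the ring round the groove and not pressed on the wheel; leave the other things on the bench alone.

Things in the scene. Friction and masses are not known exactly. Their poses are not given: they have to be found in the camera images.
- wheel: Plastic toothed belt wheel lying on the bench, flange down, left or right of the drive. Flange 80 mm across, 8 mm thick; above it a round drum 58 mm across; whole height 36 mm; through bore 44 mm; 0.15 to 0.31 kg. Origin: on its axis at the underside; z up. Grip it across the drum from above, fingertips above the flange.
- drive: Belt drive: aluminium box 130 x 120 x 45 mm fixed on the bench, with a steel axle stub 40 mm across standing upright from its middle. Origin: on the axle's axis at bench level; z up.
- seat (a point): On the axle's axis, on the shoulder (54 mm across, 50 mm above the bench) where the wheel's underside rests when fully home: the wheel's origin then coincides with this point.
- groove (a point): On the axle's axis at mid height of the snap ring groove, 89.5 mm above the bench. The groove is 7 mm high and 36 mm across; its lower edge is level with the top of the seated wheel (86 mm), its upper edge is at 93 mm.
- axle_end (a point): On the axle's axis at its flat upper end, 105 mm above the bench; the rim has a 1.5 mm chamfer.
- stand: Fixed pliers stand beside the drive, on the side where the wheel is not: grey base 150 x 120 x 12 mm, a column at its -x end, two level prongs 99 mm above the bench carrying the pliers' cross bar between 5 mm lips. The pliers lift out straight up, squeezed or not. Origin: bench level, below the middle of the cross bar; axes parallel to the pliers'.
- pliers: Circlip pliers (0.2 to 0.35 kg) upright in the stand, tips down, with a dark snap ring lying level on the tips; it cannot come off them. Origin: centre of the spread ring at mid thickness, 35 mm above the bench; z up. Ring 3 mm thick, opening 37 mm relaxed (does not pass the axle), 44.8 mm fully spread, 53 mm outside. Ears, pivot and handles are in the plane x = -22 mm, the ring to +x of it.
- pliers_grip (a point): Where to grip: midway between the handles at (-22, 0, 140) mm in the pliers' frame, closing along the pliers' y with the fingers down. Handles side by side along y, 16 mm wide (x), from z = 85 to 162 mm; over their outsides here 53 mm relaxed (flaring 12 degrees, 62 mm at the very top), 25 mm and parallel when squeezed. Cross bar 80 mm long in y at z = 69 mm.
- handle (a joint): Squeeze angle of each handle (rad): 0 relaxed, 0.202 at the built-in stop (ring fully spread). Over 0.14 counts as spread. It springs back: squeezing starts at about 4 N a finger and is complete at about 10 N; 25 N is safe. Only a kept squeeze keeps the ring spread.
- tin: Bystander: steel tin 84 mm across, 85 mm high, a wooden block (110 x 50 x 30 mm) on top. Origin under its centre.
- mouse: Bystander: white computer mouse 100 x 58 x 31 mm. Origin under its centre.
- screwdriver: Bystander: screwdriver lying on the bench. Origin under its middle.
- spray: Bystander: white spray bottle 72 mm across, 180 mm high, black trigger head. Origin under its centre.
Mind the look-alikes: they are no part of the job. What is shaped like the pliers but purple or yellow is not meant.

How it is judged:
On the way, in this order (a step that is already met when the one before it is completed fails the run):
1. the wheel sits fully home on the axle and has been let go (horizontal distance between wheel and seat below 0.004 m and z of wheel in the frame of seat below 0.0025 m and angle between wheel's own z axis and vertical below 0.06 rad and contact force between the fingers and wheel below 0.1 N), for 0.2 s.
2. the ring is held spread by the pliers over the end of the axle, not yet over it (value of joint handle above 0.14 rad and horizontal distance between pliers and axle_end below 0.012 m and z of pliers in the frame of axle_end above -0.001 m and contact force between the fingers and pliers above 2 N), for 0.1 s.
At the end, for the whole second after the job is handed in: Wheel home (2.5 mm of shoulder, 4 mm of axis, 0.06 rad upright), let go. Pliers held at rest, squeezed (handle over 0.14 rad), upright within 0.12 rad; ring centre within 4 mm of the axis and 3 mm of the groove's mid height; under 10 N on wheel and on drive (all of step 1 and value of joint handle above 0.14 rad and contact force between the fingers and pliers above 2 N and horizontal distance between pliers and groove below 0.004 m and z of pliers in the frame of groove between -0.003 and 0.003 m and angle between pliers's own z axis and vertical below 0.12 rad and contact force between pliers and wheel below 10 N and contact force between pliers and drive below 10 N and linear speed of pliers below 0.02 m/s); the arm keeps its last pose, push and grip.
It fails at once if a bystander (tin, mouse, screwdriver or spray bottle) is pushed more than 30 mm (distance of any of tin, mouse, screwdriver, spray from where it was at the start of the episode above 0.03 m).
It also fails if it takes over 64 s, if anything falls off the work surface, if the arm or the gripper's body presses on something with over 40 N, if the wrist force passes 120 N, or if a joint passes its speed limit or range.

ROBOT

A 6-joint arm with a two-finger parallel gripper is mounted at the origin on the work surface. World frame = base frame: x ahead of the robot, y to its left, z up, the work surface at z = 0. Lengths are in m, angles in rad, forces in N, time in s.
With the tool pointing down it reaches from about 0.3 to 0.85 m from the base axis. Payload 5.4 kg.
Tool frame: the origin (TCP) lies midway between the tips of the shut fingers; the grasp point (between the pads) lies 19 mm behind it (env.hold_point_z is the distance from the TCP to the grasp point, in m); z points along the fingers, y is the line along which they close (so a half turn about z gives the same grasp; the last joint's range is limited). The gripper opens to 85 mm and grips with 20 to 120 N. Pads are 22 mm wide; open, the fingers measure 114 mm over their backs; the gripper's body (76 mm by 85 mm) begins 54 mm behind the grasp point. The pads swing forward as they close: fully open they stand 13 mm farther back than shut.
Start: joints at [-1.342, 0.158, 1.597, -0, 1.386, -0.21], TCP at [0.244, -0.521, 0.231] pointing down, gripper open.
Joint ranges: [-2.91, 2.91], [-0.94, 2.29], [0.18, 2.7], [-1.29, 4.43], [0.17, 2.64], [-3, 3]. Speed limits (rad/s): [2.57, 2.57, 3.14, 3.14, 3.14, 3.14].

INTERFACE

Orientations are given as a rotation vector (axis times angle).
In Python, from cell import env gives the robot as it stands.
- The arm moves only by the tool drive_tool, never from a script. Its argument "steps" is a list of rows, each a list of 2 entries, a list of its own where there are three numbers: the shift along the world's x, y, z in fractions of the full range, 1 being 500 mm, then the turn, a rotation vector about the world's x, y, z in a scale on which 1.0 is 120 degrees. In form: [[[dx, dy, dz], [wx, wy, wz]], ...]. A call has exactly 8 rows; each row is the pose to reach, as a shift and turn from the pose commanded when the call began; what a row does not reach only later rows make up. A row lasts 1/8 s, in which the tool goes at most 62.5 mm and 10.7 degrees, less where a joint would pass 70% of its speed; a pose out of reach is approached as far as the arm can. A shift or turn number past 1, either way, is cut back to 1. A call with a gripper value outside its range is refused whole. "claw" is the opening, from 0 (shut) to 1 (fully open), set as the call begins (left out, the last holds). The fingers move at their own pace and stop on an object; the grip force is fixed at half the most. Time passes only in rows, so rows that repeat a pose let the fingers close, or fill a call up. It gives the time, the measured TCP pose, the force, the opening and the grip force at its end, in the units of the state.
- env.read_state(): the state, without advancing time (a new reading comes with each control period).
- env.snapshot(name): name is "scene" or "top" or "wrist"; returns (picture, depth): 400x640x3 uint8, blue, green, red; 400x640 float32, m along the optical axis (not along the pixel's ray), 0 where there is no reading.
- env.camera_params(name): a dict with "fx", "fy", "cx", "cy" (pixels), "R" (3x3) and "t" (3): a world point X has camera coordinates R X + t. Camera axes: x right, y down, z forward; pixel columns grow to the right and rows downward; lengths in m; the calibration is good to about 2 mm. A picture is of the moment at which its call begins: read the wrist's pose just before it. camera_params takes no time and is no camera call; for the wrist camera it gives the pose at the moment of the call.
- env.hand_in(): hands the job in; it is judged then, once.
The state is a dict: "time": time; "qpos": joint angles; "joint_vel": joint speeds; "joint_efforts": joint torques, N m; "position": TCP position; "ee_rot": TCP orientation; "force": force on the tool from outside, world axes, zero at the start; "ft_torque": the same for the moment, N m; "gripper_width": opening from 0.0 (shut) to 1.0 (fully open); "grasp_force": force on a finger pad.
Only numpy, scipy, OpenCV 4.12 (cv2) and the standard library are available. Lean on these libraries where they do the work, as an engineer would, in place of code of your own. Each camera call takes 0.05 s, during which the arm holds its last target. There are 200 camera calls.

## Working session

There is one attempt and no reset: what is moved stays moved. The work goes in short steps, Python scripts to look and compute and a tool call to move; the robot and the scene stay as the last step left them, time stands still between calls to the robot, and variables do not carry over. Pictures are saved under pics/ and viewed, at most 10 in all, crops included, and the job is handed in when it is done.

Besides the shell and the picture viewer there is one more tool, called after "Emit:" by a JSON object that holds its "api" and its "payload", one argument or row to a line. drive_tool: Moves the arm, as the interface text tells. Its arguments: {"type":"object","properties":{"steps":{"type":"array"},"claw":{"type":"number"}},"required":["steps"]}

```bash
mkdir -p pics
cat > h.py <<'E'
import numpy as np, cv2
from cell import env
def snap(n):
    p=env.camera_params(n); im,d=env.snapshot(n); return im,d,p
def cloud(d,p):
    v,u=np.mgrid[:d.shape[0],:d.shape[1]]
    c=np.stack([(u-p['cx'])/p['fx']*d,(v-p['cy'])/p['fy']*d,d],-1)
    X=(c-np.array(p['t']))@np.array(p['R']); X[d<=0]=np.nan; return X
E
python3 - <<'E'
from h import *
for n in('top','scene'):
    im,d,p=snap(n); cv2.imwrite(f'pics/{n}0.png',im); np.savez(f'{n}0.npz',im=im,d=d,**p)
    print(n,-np.array(p['R']).T@p['t'],p['fx'])
s=env.read_state();print(s['time'],s['position'],s['ee_rot'],s['gripper_width'],env.hold_point_z)
E
```

```text
top [0.40985285 0.00187178 1.24300296] 479.7788330011547
scene [0.96958959 0.67364008 0.75904258] 418.13732148129014
0.1 [ 0.24413532 -0.51999498  0.23039351] [-3.06459877e+00 -6.83350830e-01  3.69352516e-05] 1.001944791258332 0.0187
```

View pics/top0.png

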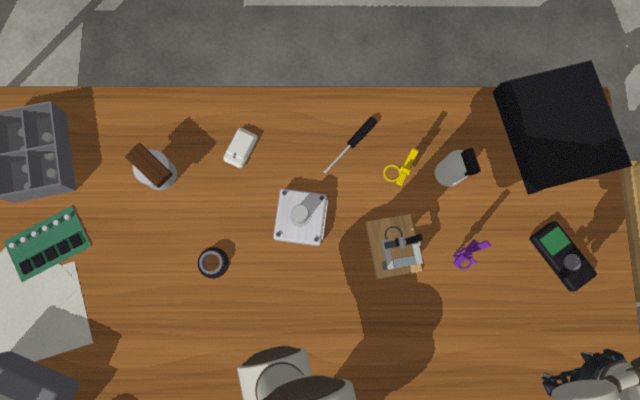

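View pics/scene0.png

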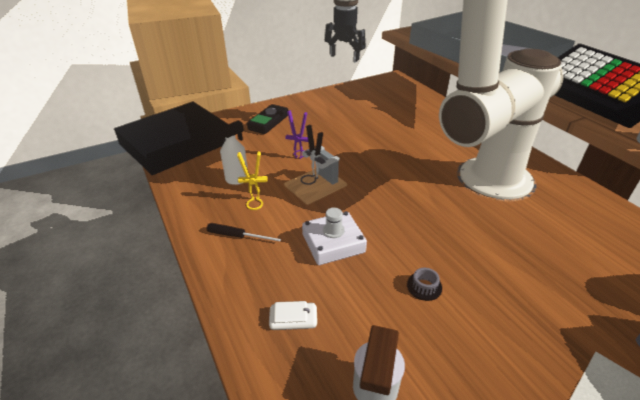

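The top view shows the wheel at (213,262), the drive with its axle at (300,213), and the stand with dark pliers at (400,240). The purple pliers at (468,253) and the yellow ones at (402,168) are the look-alikes. Next I measure positions from the depth images.

Run:
```python
from h import *
for n in('top','scene'):
    z=np.load(n+'0.npz'); X=cloud(z['d'],z); im=z['im']
    def sel(c,r,lo,hi):
        m=(np.hypot(X[...,0]-c[0],X[...,1]-c[1])<r)&(X[...,2]>lo)&(X[...,2]<hi); return m
    def rep(t,m):
        q=X[m]
        if len(q)<4: print(n,t,len(q));return
        (c,r,a)=cv2.minAreaRect(q[:,:2].astype(np.float32)*1000)
        cc,rr=cv2.minEnclosingCircle(q[:,:2].astype(np.float32)*1000)
        print(n,t,len(q),'med',np.round(np.median(q,0)*1000,1),'rect',np.round(c,1),np.round(r,1),round(a,1),'circ',np.round(cc,1),round(rr,1))
    if n=='top':
        w=X[262,205];dr=X[213,300];st=X[240,395]
        print(w,dr,st)
    rep('wheel',sel(w,.07,.028,.045)); rep('flange',sel(w,.07,.004,.045))
    rep('axle',sel(dr,.06,.098,.115)); rep('box',sel(dr,.12,.038,.049))
    for lo,hi in((.006,.02),(.025,.045),(.09,.099),(.1,.112),(.115,.15),(.15,.185),(.185,.21)): rep(f'st{lo}',sel(st,.085,lo,hi))
for nm,(x0,y0,x1,y1) in dict(a=('top0'and(350,200,440,290))).items():
    cv2.imwrite('pics/c1.png',cv2.resize(cv2.imread('pics/top0.png')[y0:y1,x0:x1],None,fx=6,fy=6,interpolation=2))
a=cv2.resize(cv2.imread('pics/top0.png')[200:290,355:435],None,fx=5,fy=5,interpolation=2)
b=cv2.resize(cv2.imread('pics/scene0.png')[115:205,280:350],None,fx=5,fy=5,interpolation=2)
cv2.imwrite('pics/c1.png',np.hstack([a,b]))
```

```text
[0.47017183 0.25700105 0.00321159] [0.5805212  0.01309299 0.1046947 ] [ 0.50679267 -0.19692204  0.18960621]
top wheel 195 med [470.7 235.1  35.3] rect [469.2 235.6] [57.  55.2] 9.7 circ [469.7 236. ] 29.2
top flange 649 med [468.8 234.1   9.6] rect [470.3 251.8] [127.3 129.7] 53.1 circ [470.3 257.6] 69.0
top axle 219 med [582.8  13.1 104.2] rect [582.8  13.6] [38.2 39. ] 45.9 circ [583.1  13.6] 20.0
top box 2006 med [579.1  11.3  44.4] rect [583.1  11.8] [123.8 130.4] 82.1 circ [583.2  13.5] 84.6
top st0.006 1557 med [ 518.5 -206.5   11.3] rect [ 506.8 -208.4] [149.8 141. ] 9.4 circ [ 506.1 -204.3] 81.9
top st0.025 75 med [ 541.6 -212.    34.9] rect [ 502.7 -219.3] [ 51.6 108.5] 89.7 circ [ 501.6 -216.3] 56.1
top st0.09 358 med [ 469.9 -230.2   94.8] rect [ 486.3 -229.4] [66.7 88.6] 7.9 circ [ 489.1 -225.9] 51.0
top st0.1 224 med [ 502.7 -207.   104.9] rect [ 488.8 -230.4] [68.5 90.1] 9.6 circ [ 490.5 -228.7] 52.4
top st0.115 58 med [ 510.5 -237.   129. ] rect [ 507.5 -228.9] [17.1 30.8] 19.5 circ [ 509.7 -228.2] 16.3
top st0.15 52 med [ 511.8 -244.5  169. ] rect [ 509.7 -227.6] [15.
[... 599 characters left out ...]
09.7 -222.4] [151.7 117.5] 8.9 circ [ 506.5 -203.2] 82.5
scene st0.025 167 med [ 477.1 -216.6   36.5] rect [ 504.6 -216. ] [99.6 74.2] 16.3 circ [ 502.6 -214.1] 56.2
scene st0.09 153 med [ 471.4 -225.2   95.4] rect [ 487.5 -228.7] [71.6 87.2] 9.5 circ [ 491.4 -228.4] 53.6
scene st0.1 164 med [ 512.2 -207.7  106.3] rect [ 489.7 -230.5] [70.4 93.8] 8.4 circ [ 491.7 -230. ] 54.7
scene st0.115 119 med [ 511.8 -234.8  134.3] rect [ 510.1 -225.7] [17.8 40. ] 7.4 circ [ 510.4 -225.3] 20.7
scene st0.15 124 med [ 511.4 -240.7  168.2] rect [ 509.1 -225.9] [20.4 55.4] 8.0 circ [ 511.3 -225.9] 28.1
scene st0.185 48 med [ 510.3 -226.1  191.3] rect [ 509.5 -227.4] [15.9 61.9] 9.3 circ [ 508.7 -227.7] 31.3
```

View pics/c1.png

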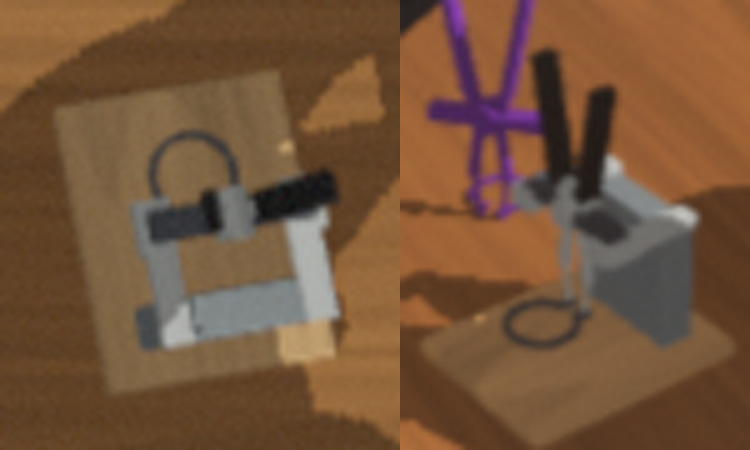

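The rows are not in the units I measure in: shifts go in shares of 500 mm and turns go in shares of 120 degrees. I convert before sending: 464 mm / 500 = 0.928, 406 mm / 500 = 0.812, -16 degrees / 120 = -0.1333.

Emit:
{"api": "drive_tool", "payload": {
  "steps": [
    [[0.036,0.116,0.01],[0,0,-0.0333]],
    [[0.072,0.232,0.01],[0,0,-0.0667]],
    [[0.108,0.348,0.01],[0,0,-0.1]],
    [[0.144,0.464,0.01],[0,0,-0.1333]],
    [[0.18,0.58,0.01],[0,0,-0.1333]],
    [[0.216,0.696,0.01],[0,0,-0.1333]],
    [[0.252,0.812,0.01],[0,0,-0.1333]],
    [[0.288,0.928,0.01],[0,0,-0.1333]]
  ],
  "claw": 1
}}

```text
time: 1.1
position: [0.3883, -0.0546, 0.2362]
ee_rot: [3.131, 0.25, 0.001]
force: [0.7, 1.0, 0.6]
gripper_width: 1.0
grasp_force: 0.0
```

In the tool's units: 292 mm / 500 = 0.584, 232 mm / 500 = 0.464.

Emit:
{"api": "drive_tool", "payload": {
  "steps": [
    [[0.032,0.116,0],[0,0,0]],
    [[0.064,0.232,0],[0,0,0]],
    [[0.096,0.348,0],[0,0,0]],
    [[0.128,0.464,0],[0,0,0]],
    [[0.164,0.584,0],[0,0,0]],
    [[0.164,0.584,-0.04],[0,0,0]],
    [[0.164,0.584,-0.04],[0,0,0]],
    [[0.164,0.584,-0.04],[0,0,0]]
  ]
}}

```text
time: 2.1
position: [0.4703, 0.235, 0.2167]
ee_rot: [3.132, 0.249, 0.0]
force: [0.4, -0.2, 0.5]
gripper_width: 1.0
grasp_force: 0.0
```

```bash
cat >> h.py <<'E'
def circ(X,c,lo,hi,r=.04):
    m=(np.hypot(X[...,0]-c[0],X[...,1]-c[1])<r)&(X[...,2]>lo)&(X[...,2]<hi); q=X[m]
    cc,rr=cv2.minEnclosingCircle(q[:,:2].astype(np.float32)*1000); x,y=q[:,0],q[:,1]
    return len(q),np.round(cc,1),round(rr,1),np.round([(x.min()+x.max())*500,(y.min()+y.max())*500],1),round(float(np.median(q[:,2]))*1000,1)
E
python3 - <<'E'
from h import *
im,d,p=snap('wrist'); X=cloud(d,p); cv2.imwrite('pics/w1.png',im)
s=env.read_state(); print(s['time'],s['position'],s['ee_rot'],s['qpos'],-np.array(p['R']).T@p['t'],p['fx'])
print(circ(X,(.470,.236),.028,.045)); print(circ(X,(.470,.236),.004,.012,.05))
E
```

```text
2.15 [0.47059575 0.23490241 0.21706905] [-3.13162588e+00 -2.48500526e-01 -1.60975191e-03] [ 2.33012789e-01  4.14766083e-02  1.75147402e+00 -3.70504923e-05
  1.34761054e+00  1.64544531e+00] [0.54890203 0.24807602 0.35783691] 332.5413778510276
(1142, array([468.9, 235.6]), 28.8, array([468.9, 235.6]), 34.2)
(1547, array([468.5, 235.8]), 39.8, array([468.7, 235.6]), 6.5)
```

View pics/w1.png

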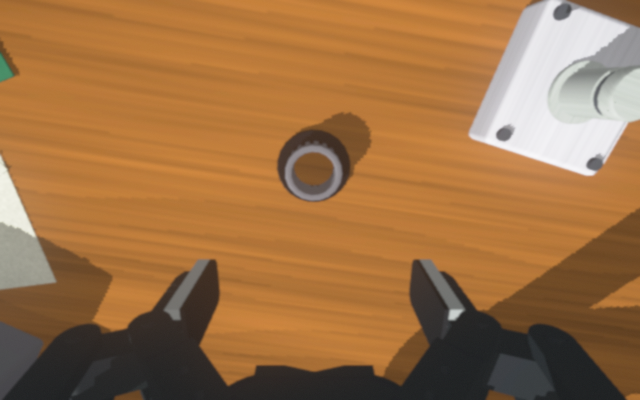

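The wrist view shows the wheel at (314,170), just ahead of the fingers and clear of everything. I descend and grip it.

In the tool's units: -204 mm / 500 = -0.408, -185 mm / 500 = -0.37.

Emit:
{"api": "drive_tool", "payload": {
  "steps": [
    [[-0.002,0.002,-0.11],[0,0,0]],
    [[-0.002,0.002,-0.22],[0,0,0]],
    [[-0.002,0.002,-0.32],[0,0,0]],
    [[-0.002,0.002,-0.37],[0,0,0]],
    [[-0.002,0.002,-0.408],[0,0,0]],
    [[-0.002,0.002,-0.408],[0,0,0]],
    [[-0.002,0.002,-0.408],[0,0,0]],
    [[-0.002,0.002,-0.408],[0,0,0]]
  ]
}}

```text
time: 3.15
position: [0.4705, 0.2366, 0.0138]
ee_rot: [-3.131, -0.25, -0.004]
force: [0.4, -0.3, -0.5]
gripper_width: 0.998
grasp_force: 0.0
```

Emit:
{"api": "drive_tool", "payload": {
  "steps": [
    [[0,0,0],[0,0,0]],
    [[0,0,0],[0,0,0]],
    [[0,0,0],[0,0,0]],
    [[0,0,0],[0,0,0]],
    [[0,0,0],[0,0,0]],
    [[0,0,0],[0,0,0]],
    [[0,0,0],[0,0,0]],
    [[0,0,0],[0,0,0]]
  ],
  "claw": 0
}}

```text
time: 4.15
position: [0.4699, 0.2366, 0.0136]
ee_rot: [-3.132, -0.251, -0.002]
force: [-3.2, -1.2, 8.3]
gripper_width: 0.661
grasp_force: 62.7
```

In the tool's units: -223 mm / 500 = -0.446, 113 mm / 500 = 0.226.

Emit:
{"api": "drive_tool", "payload": {
  "steps": [
    [[0,0,0.08],[0,0,0]],
    [[0,0,0.18],[0,0,0]],
    [[0.02,-0.04,0.26],[0,0,0]],
    [[0.07,-0.14,0.26],[0,0,0]],
    [[0.12,-0.24,0.26],[0,0,0]],
    [[0.17,-0.34,0.26],[0,0,0]],
    [[0.208,-0.414,0.26],[0,0,0]],
    [[0.226,-0.446,0.26],[0,0,0]]
  ]
}}

```text
time: 5.15
position: [0.5826, 0.0115, 0.1419]
ee_rot: [-3.132, -0.247, 0.001]
force: [-1.2, 0.3, -2.0]
gripper_width: 0.66
grasp_force: 65.2
```

Run:
```python
from h import *
for n in('wrist','scene','top'):
    im,d,p=snap(n); X=cloud(d,p); cv2.imwrite(f'pics/{n}2.png',im); np.savez(n+'2.npz',im=im,d=d,**p)
    s=env.read_state(); print(n,s['time'],s['position'],s['ee_rot'],s['force'])
    for lo,hi in((.118,.128),(.13,.142),(.15,.172)):
        try: print(lo,circ(X,(.583,.0135),lo,hi,.05))
        except Exception as e: print(e)
a=cv2.imread('pics/wrist2.png'); b=cv2.resize(cv2.imread('pics/scene2.png')[130:290,230:430],None,fx=2,fy=2)
cv2.imwrite('pics/c2.png',np.hstack([cv2.resize(a[:,160:560],(400,400)),b[:,:400]][0:2]) if b.shape[0]==400 else np.hstack([a[40:360,150:500],b]))
```

```text
wrist 5.2 [0.58331836 0.01053298 0.14203042] [3.13085725e+00 2.46349275e-01 3.60142885e-04] [-0.34792833 -3.02966376 -1.63407252]
0.118 (28, array([588.8,   7.2]), 31.4, array([589.4,   6. ]), 127.5)
0.13 (6411, array([586.8,  12.5]), 39.2, array([589.9,  12.6]), 134.8)
0.15 (10632, array([588.9,  12.9]), 42.1, array([581.9,  12.9]), 162.1)
scene 5.25 [0.58252899 0.01240931 0.14197504] [-3.13171859e+00 -2.47344857e-01  6.55951055e-04] [-0.56452522  0.86706736 -2.59180028]
zero-size array to reduction operation minimum which has no identity
0.13 (296, array([585.,  13.]), 40.4, array([584.4,  15. ]), 137.2)
0.15 (311, array([588.4,  15.4]), 40.3, array([585.2,  15.4]), 162.7)
top 5.3 [0.58188255 0.01375659 0.14187802] [-3.13080674e+00 -2.49083721e-01  1.69026139e-03] [-0.34212775  0.65931555 -1.6188662 ]
0.118 (1, array([546.6,  29.3]), 0.0, array([546.6,  29.3]), 126.0)
0.13 (187, array([569.8,  13.9]), 36.2, array([560.7,  13.9]), 136.1)
0.15 (84, array([572.5,  12.4]), 32.3, array([565.4,  12.4]), 162.9)
```

View pics/c2.png

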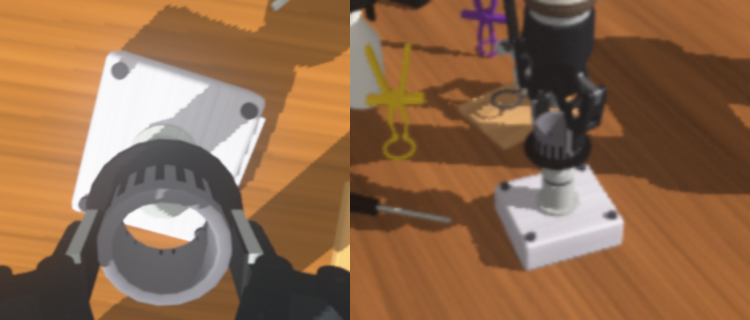

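The wheel is held level above the axle. By the two fixed cameras its offset is within about 1 mm. I descend gently and watch the force.

In the tool's units: -29 mm / 500 = -0.058, -26 mm / 500 = -0.052.

Emit:
{"api": "drive_tool", "payload": {
  "steps": [
    [[0,0,-0.012],[0,0,0]],
    [[0,0,-0.024],[0,0,0]],
    [[0,0,-0.034],[0,0,0]],
    [[0,0,-0.04],[0,0,0]],
    [[0,0,-0.046],[0,0,0]],
    [[0,0,-0.052],[0,0,0]],
    [[0,0,-0.058],[0,0,0]],
    [[0,0,-0.058],[0,0,0]]
  ]
}}

```text
time: 6.3
position: [0.5821, 0.0135, 0.113]
ee_rot: [-3.131, -0.25, 0.001]
force: [-0.2, -0.3, -2.1]
gripper_width: 0.661
grasp_force: 65.2
```

In the tool's units: -45 mm / 500 = -0.09, -42 mm / 500 = -0.084.

Emit:
{"api": "drive_tool", "payload": {
  "steps": [
    [[0,0,-0.012],[0,0,0]],
    [[0,0,-0.024],[0,0,0]],
    [[0,0,-0.036],[0,0,0]],
    [[0,0,-0.048],[0,0,0]],
    [[0,0,-0.06],[0,0,0]],
    [[0,0,-0.072],[0,0,0]],
    [[0,0,-0.084],[0,0,0]],
    [[0,0,-0.09],[0,0,0]]
  ]
}}

```text
time: 7.3
position: [0.582, 0.0135, 0.0677]
ee_rot: [-3.131, -0.25, 0.001]
force: [-0.4, -0.8, -2.1]
gripper_width: 0.663
grasp_force: 65.2
```

In the tool's units: -4.5 mm / 500 = -0.009, -4 mm / 500 = -0.008.

Emit:
{"api": "drive_tool", "payload": {
  "steps": [
    [[0,0,-0.002],[0,0,0]],
    [[0,0,-0.004],[0,0,0]],
    [[0,0,-0.006],[0,0,0]],
    [[0,0,-0.008],[0,0,0]],
    [[0,0,-0.009],[0,0,0]],
    [[0,0,-0.009],[0,0,0]],
    [[0,0,-0.009],[0,0,0]],
    [[0,0,-0.009],[0,0,0]]
  ]
}}

```text
time: 8.3
position: [0.5823, 0.0134, 0.0638]
ee_rot: [3.132, 0.25, 0.0]
force: [0.2, -0.3, -2.2]
gripper_width: 0.663
grasp_force: 65.2
```

Emit:
{"api": "drive_tool", "payload": {
  "steps": [
    [[0,0,0],[0,0,0]],
    [[0,0,0],[0,0,0]],
    [[0,0,0],[0,0,0]],
    [[0,0,0],[0,0,0]],
    [[0,0,0],[0,0,0]],
    [[0,0,0],[0,0,0]],
    [[0,0,0],[0,0,0]],
    [[0,0,0],[0,0,0]]
  ],
  "claw": 1
}}

```text
time: 9.3
position: [0.5823, 0.0135, 0.0638]
ee_rot: [-3.132, -0.25, -0.0]
force: [-0.2, -0.3, 0.2]
gripper_width: 1.002
grasp_force: 0.0
```

In the tool's units: 210 mm / 500 = 0.42, 180 mm / 500 = 0.36.

Emit:
{"api": "drive_tool", "payload": {
  "steps": [
    [[0,0,0.04],[0,0,0]],
    [[0,0,0.12],[0,0,0]],
    [[0,0,0.24],[0,0,0]],
    [[0,0,0.36],[0,0,0]],
    [[-0.02,-0.08,0.42],[0,0,0]],
    [[-0.04,-0.18,0.42],[0,0,0]],
    [[-0.06,-0.24,0.42],[0,0,0]],
    [[-0.06,-0.24,0.42],[0,0,0]]
  ]
}}

```text
time: 10.3
position: [0.5519, -0.1084, 0.2754]
ee_rot: [3.131, 0.245, 0.003]
force: [0.2, 0.7, -0.3]
gripper_width: 1.004
grasp_force: 0.0
```

Run:
```python
from h import *
for n in('wrist','top','scene'):
    im,d,p=snap(n); X=cloud(d,p); cv2.imwrite(f'pics/{n}3.png',im); np.savez(n+'3.npz',im=im,d=d,**p)
    s=env.read_state(); print(n,s['time'],s['position'],s['ee_rot'],s['force'])
    for lo,hi in((.054,.062),(.08,.09),(.1,.11)):
        try: print(lo,circ(X,(.583,.0135),lo,hi,.045))
        except Exception as e: print(e)
    for lo,hi in((.03,.04),(.1,.11),(.15,.185),(.185,.21)):
        m=(np.hypot(X[...,0]-.51,X[...,1]+.22)<.085)&(X[...,2]>lo)&(X[...,2]<hi); q=X[m]
        if len(q)>4: print(' st',lo,len(q),cv2.minAreaRect(q[:,:2].astype(np.float32)*1000))
a=cv2.resize(cv2.imread('pics/wrist3.png'),None,fx=.75,fy=.75); b=cv2.imread('pics/scene3.png')[150:300,230:430]
b=cv2.resize(b,(400,300))
cv2.imwrite('pics/c3.png',np.hstack([a,b[:,60:340]]))
```

```text
wrist 10.35 [ 0.55227283 -0.10706127  0.275189  ] [3.13147142e+00 2.47519605e-01 2.58498350e-03] [-1.5615316   0.77267505  0.08269974]
0.054 (1484, array([581.3,  13.1]), 39.9, array([581.1,  13.1]), 56.5)
0.08 (1116, array([581. ,  13.2]), 28.9, array([581.1,  13. ]), 84.4)
0.1 (1468, array([582.1,  12.6]), 20.2, array([582.2,  12.7]), 103.6)
 st 0.03 485 ((502.4881896972656, -220.6355438232422), (46.21819305419922, 109.95538330078125), 84.95304870605469)
 st 0.1 1275 ((508.6579895019531, -227.8568115234375), (26.768037796020508, 90.5133056640625), 9.565778732299805)
 st 0.15 760 ((509.53704833984375, -229.02749633789062), (16.29043960571289, 55.08781051635742), 8.80296802520752)
 st 0.185 294 ((513.4443359375, -252.9230499267578), (15.693818092346191, 10.18160343170166), 11.135366439819336)
top 10.4 [ 0.55245588 -0.10626142  0.27489349] [3.13157240e+00 2.49701455e-01 2.20145124e-03] [ 0.51471858 -0.28451375  0.68885747]
0.054 (299, array([582. ,  14.5]), 39.9, array([581.5,  14.8]), 57.4)
0.08 (180, array([582.1,  14.5]), 28.9, array([581.2,  14.5]), 85.4)
0.1 (206, array([583.7,  
[... 602 characters left out ...]
0.39957023 -0.62532795 -0.49254446]
0.054 (235, array([583.5,  15.1]), 40.2, array([583.2,  16.4]), 58.9)
0.08 (174, array([583.9,  15.3]), 29.6, array([582.8,  16.2]), 86.3)
0.1 (159, array([583.8,  13.7]), 21.0, array([583. ,  13.5]), 105.7)
 st 0.03 115 ((506.38006591796875, -219.2827606201172), (101.97239685058594, 67.9691390991211), 10.723021507263184)
 st 0.1 137 ((488.8399353027344, -229.42074584960938), (69.94999694824219, 90.6673355102539), 9.255157470703125)
 st 0.15 130 ((510.2769775390625, -226.621337890625), (18.19762420654297, 61.1431999206543), 11.032105445861816)
 st 0.185 45 ((510.5303039550781, -225.9480438232422), (15.72165298461914, 59.940006256103516), 10.33144760131836)
```

View pics/c3.png

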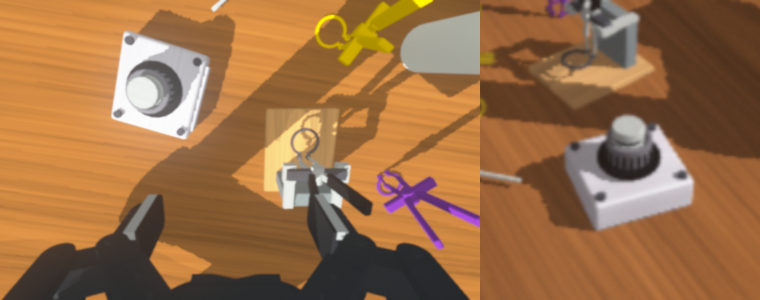

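The wheel sits home: its top is 19 mm below the axle end, as specified, and it lies upright. Next I go to the pliers' handles at about (509.7, −227) with yaw about 9.3°, which already matches the tool.

In the tool's units: -120.5 mm / 500 = -0.241, -42.5 mm / 500 = -0.085, 0.3 degrees / 120 = 0.0025.

Emit:
{"api": "drive_tool", "payload": {
  "steps": [
    [[-0.028,-0.08,0],[0,0,0]],
    [[-0.056,-0.16,0],[0,0,0]],
    [[-0.085,-0.241,0],[0,0,0.0025]],
    [[-0.085,-0.241,-0.06],[0,0,0.0025]],
    [[-0.085,-0.241,-0.12],[0,0,0.0025]],
    [[-0.085,-0.241,-0.12],[0,0,0.0025]],
    [[-0.085,-0.241,-0.12],[0,0,0.0025]],
    [[-0.085,-0.241,-0.12],[0,0,0.0025]]
  ]
}}

```text
time: 11.45
position: [0.5108, -0.2272, 0.2157]
ee_rot: [3.129, 0.259, 0.004]
force: [-0.1, -0.8, 0.4]
gripper_width: 0.998
grasp_force: 0.0
```

Run:
```python
from h import *
im,d,p=snap('wrist'); X=cloud(d,p); cv2.imwrite('pics/w4.png',im)
s=env.read_state(); print(s['time'],s['position'],s['ee_rot'])
for lo,hi in ((.09,.1),(.1,.106),(.106,.115),(.12,.15),(.15,.18),(.18,.195),(.195,.21)):
    m=(np.hypot(X[...,0]-.51,X[...,1]+.227)<.045)&(X[...,2]>lo)&(X[...,2]<hi)&(im.max(-1)<110); q=X[m]
    if len(q)>4: print(lo,len(q),np.round(np.hstack([np.ravel(v) for v in cv2.minAreaRect(q[:,:2].astype(np.float32)*1000)]),1))
```

```text
11.5 [ 0.51065248 -0.22723152  0.2155    ] [3.12903542 0.2593076  0.00337158]
0.1 31 [ 520.1 -251.6    2.2   22.    14.5]
0.106 166 [ 516.2 -249.9    8.5   26.7   12.6]
0.12 632 [ 508.8 -227.    15.9   41.2    9.5]
0.15 915 [ 509.1 -227.3   15.5   51.5    9.5]
0.18 1067 [ 508.9 -227.1   16.1   59.2    9.6]
```

View pics/w4.png

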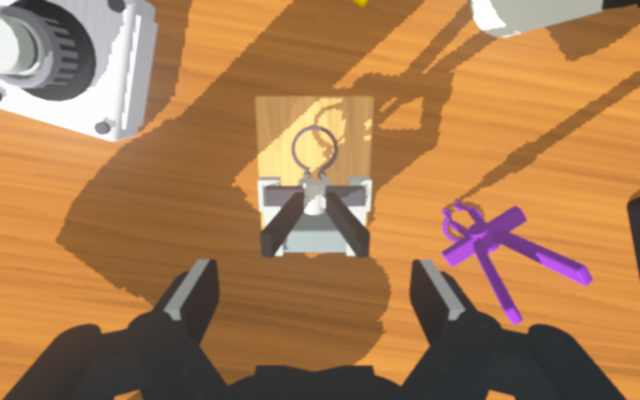

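The handles are centred between the fingers, at (509,−227) and yaw 9.5°. I descend 59 mm and squeeze.

In the tool's units: -59 mm / 500 = -0.118, -55 mm / 500 = -0.11.

Emit:
{"api": "drive_tool", "payload": {
  "steps": [
    [[-0.002,0,-0.04],[0,0,0]],
    [[-0.002,0,-0.08],[0,0,0]],
    [[-0.002,0,-0.11],[0,0,0]],
    [[-0.002,0,-0.118],[0,0,0]],
    [[-0.002,0,-0.118],[0,0,0]],
    [[-0.002,0,-0.118],[0,0,0]],
    [[-0.002,0,-0.118],[0,0,0]],
    [[-0.002,0,-0.118],[0,0,0]]
  ]
}}

```text
time: 12.5
position: [0.5089, -0.2271, 0.1552]
ee_rot: [3.131, 0.259, 0.001]
force: [0.3, 0.3, -0.4]
gripper_width: 1.002
grasp_force: 0.0
```

Emit:
{"api": "drive_tool", "payload": {
  "steps": [
    [[0,0,0],[0,0,0]],
    [[0,0,0],[0,0,0]],
    [[0,0,0],[0,0,0]],
    [[0,0,0],[0,0,0]],
    [[0,0,0],[0,0,0]],
    [[0,0,0],[0,0,0]],
    [[0,0,0],[0,0,0]],
    [[0,0,0],[0,0,0]]
  ],
  "claw": 0
}}

```text
time: 13.5
position: [0.5104, -0.2277, 0.158]
ee_rot: [3.129, 0.258, 0.006]
force: [-0.9, 1.9, 13.0]
gripper_width: 0.259
grasp_force: 61.0
```

In the tool's units: 100 mm / 500 = 0.2, 90 mm / 500 = 0.18.

Emit:
{"api": "drive_tool", "payload": {
  "steps": [
    [[0,0,0.01],[0,0,0]],
    [[0,0,0.024],[0,0,0]],
    [[0,0,0.06],[0,0,0]],
    [[0,0,0.1],[0,0,0]],
    [[0,0,0.14],[0,0,0]],
    [[0,0,0.18],[0,0,0]],
    [[0,0,0.2],[0,0,0]],
    [[0,0,0.2],[0,0,0]]
  ]
}}

```text
time: 14.5
position: [0.509, -0.2273, 0.2557]
ee_rot: [3.13, 0.258, 0.002]
force: [-0.3, -0.2, -3.0]
gripper_width: 0.26
grasp_force: 59.6
```

Run:
```python
from h import *
for n in('wrist','scene'):
    im,d,p=snap(n); X=cloud(d,p); cv2.imwrite(f'pics/{n}5.png',im); np.savez(n+'5.npz',im=im,d=d,**p)
    s=env.read_state(); print(n,s['time'],s['position'],s['ee_rot'],s['force'])
    m=(np.hypot(X[...,0]-.531,X[...,1]+.223)<.03)&(X[...,2]>.12)&(X[...,2]<.15)&(im.max(-1)<110); q=X[m]
    if len(q)>5: print(len(q),np.median(q[:,2]),cv2.minEnclosingCircle(q[:,:2].astype(np.float32)*1000))
a=cv2.imread('pics/wrist5.png')[0:320,150:500]; b=cv2.resize(cv2.imread('pics/scene5.png')[60:220,240:440],None,fx=2,fy=2)
cv2.imwrite('pics/c5.png',np.hstack([a,b]))
```

```text
wrist 14.55 [ 0.50862682 -0.22697113  0.25470538] [-3.13082321e+00 -2.58477578e-01  3.97864881e-04] [-0.03337259 -0.75352185 -3.15103531]
scene 14.6 [ 0.50835377 -0.22677108  0.2540209 ] [-3.12999055e+00 -2.58455354e-01  1.86796530e-03] [-0.46206586 -0.10200757 -3.18133051]
40 0.13284828022920547 ((530.5278930664062, -222.34506225585938), 28.077129364013672)
```

View pics/c5.png

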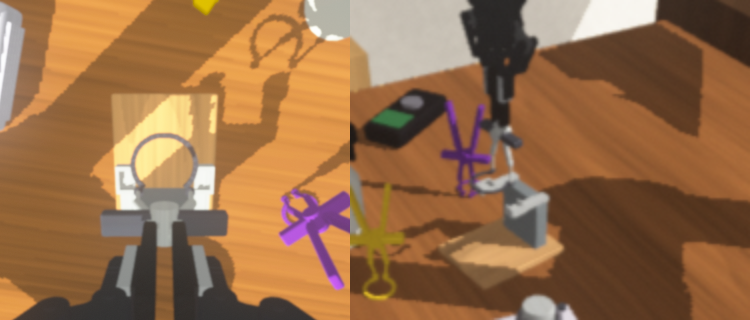

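The pliers are out of the stand and squeezed, with the ring level around wrist pixel (315,170). I work out the ring's position relative to the tool.

```bash
cat >> h.py <<'E'
def ringc(q): # least-squares circle, mm, after keeping points near r=24.5
    q=q*1000; c=np.array([np.median(q[:,0]),np.median(q[:,1]),24.5])
    from scipy.optimize import least_squares
    return least_squares(lambda c:np.hypot(q[:,0]-c[0],q[:,1]-c[1])-c[2],c,loss='soft_l1').x.round(1)
E
python3 - <<'E'
from h import *
for n in('wrist','scene'):
    z=np.load(n+'5.npz'); X=cloud(z['d'],z)
    for lo,hi in((.125,.131),(.131,.137),(.137,.145)):
        a=np.deg2rad(9.5); dx=X[...,0]-.5085; dy=X[...,1]+.227
        u=dx*np.cos(a)+dy*np.sin(a); v=-dx*np.sin(a)+dy*np.cos(a)
        m=(u>.008)&(u<.06)&(abs(v)<.04)&(X[...,2]>lo)&(X[...,2]<hi); q=X[m]
        print(n,lo,len(q), ringc(q) if len(q)>8 else '',np.median(q[:,2]), np.ptp(q[:,:2],axis=0) if len(q) else '')
E
```

```text
wrist 0.125 45 [ 529.9 -223.3   24.4] 0.13078554608318657 [0.03922509 0.05217198]
wrist 0.131 638 [ 528.2 -223.8   25.4] 0.1323249972619468 [0.04273312 0.0548789 ]
wrist 0.137 0  nan 
scene 0.125 3  0.13083659551463594 [0.02405047 0.0233622 ]
scene 0.131 49 [ 529.5 -222.5   25.1] 0.13324383929173306 [0.0432321 0.0545135]
scene 0.137 0  nan
  return _methods._mean(a, axis=axis, dtype=dtype,
  ret = ret.dtype.type(ret / rcount)
```

In the tool's units: 236 mm / 500 = 0.472, 105 mm / 500 = 0.21.

Emit:
{"api": "drive_tool", "payload": {
  "steps": [
    [[0.016,0.07,0],[0,0,0]],
    [[0.032,0.14,0],[0,0,0]],
    [[0.048,0.21,0],[0,0,0]],
    [[0.064,0.28,0],[0,0,0]],
    [[0.08,0.35,0],[0,0,0]],
    [[0.096,0.42,0],[0,0,0]],
    [[0.108,0.472,0],[0,0,0]],
    [[0.108,0.472,0],[0,0,0]]
  ]
}}

```text
time: 15.6
position: [0.5622, 0.0107, 0.2535]
ee_rot: [-3.13, -0.263, 0.003]
force: [0.6, -0.8, -1.3]
gripper_width: 0.258
grasp_force: 59.7
```

In the tool's units: -14 mm / 500 = -0.028, -12 mm / 500 = -0.024.

Emit:
{"api": "drive_tool", "payload": {
  "steps": [
    [[0,0,-0.006],[0,0,0]],
    [[0,0,-0.012],[0,0,0]],
    [[0,0,-0.018],[0,0,0]],
    [[0,0,-0.024],[0,0,0]],
    [[0,0,-0.028],[0,0,0]],
    [[0,0,-0.028],[0,0,0]],
    [[0,0,-0.028],[0,0,0]],
    [[0,0,-0.028],[0,0,0]]
  ]
}}

```text
time: 16.6
position: [0.5629, 0.009, 0.241]
ee_rot: [3.131, 0.259, 0.001]
force: [-0.7, -0.5, -2.7]
gripper_width: 0.257
grasp_force: 59.7
```

```bash
cat > m.py <<'E'
from h import *
import sys
k=sys.argv[1]; zr=float(sys.argv[2])
for n in('wrist','scene'):
    s=env.read_state(); im,d,p=snap(n); X=cloud(d,p); cv2.imwrite(f'pics/{n}{k}.png',im); np.savez(f'{n}{k}.npz',im=im,d=d,**p)
    print(n,s['time'],s['position'],s['ee_rot'],s['force'])
    R=np.hypot(X[...,0]-.583,X[...,1]-.0132); Z=X[...,2]
    q=X[(R<.023)&(abs(Z-.1045)<.003)]; print(' axle',len(q),circ(X,(.583,.0132),.1005,.1075,.023)if len(q) else '')
    q=X[(R>.0205)&(R<.03)&(abs(Z-zr)<.004)&(X[...,0]>.573)]; print(' ring',len(q),ringc(q) if len(q)>8 else '',np.median(q[:,2]))
a=cv2.imread(f'pics/wrist{k}.png')[60:280,200:430]; b=cv2.imread(f'pics/scene{k}.png')[170:280,285:385]
cv2.imwrite(f'pics/c{k}.png',np.hstack([cv2.resize(a,(460,440)),cv2.resize(b,(330,440))[:,:330]]))
E
python3 m.py 6 .1175
```

```text
wrist 16.6 [0.5628718  0.00899456 0.24097838] [3.13085321e+00 2.58625223e-01 5.63863574e-04] [-0.65026857 -0.48252053 -2.72428539]
 axle 1583 (1634, array([582.3,  12.9]), 20.0, array([582.2,  12.8]), 103.5)
 ring 644 [582.   12.6  25.4] 0.1174826075246575
scene 16.65 [0.56283798 0.00900782 0.24094705] [3.13087276e+00 2.58674256e-01 3.63633908e-04] [ 0.11843312 -0.07074655 -2.54835355]
 axle 95 (105, array([584. ,  14.7]), 20.3, array([583.5,  15.2]), 105.5)
 ring 67 [583.   13.4  25.5] 0.11946954900916261
```

View pics/c6.png

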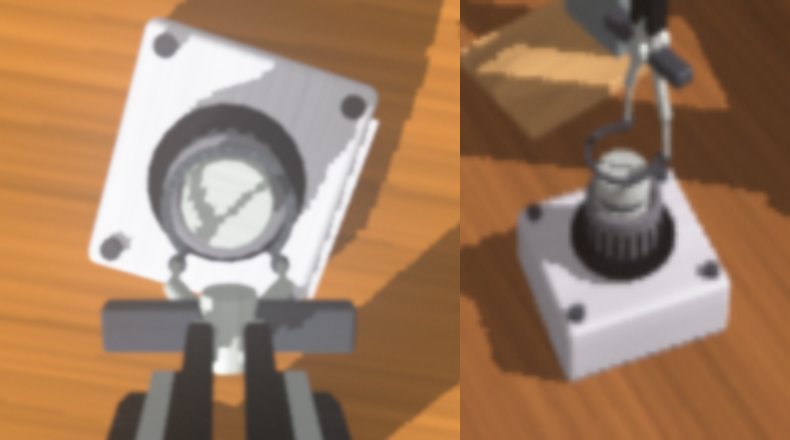

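The ring is spread and centred over the axle to within about 0.5 mm. A quick check of its tilt before lowering it.

Run:
```python
from h import *
z=np.load('wrist6.npz'); X=cloud(z['d'],z); R=np.hypot(X[...,0]-.582,X[...,1]-.0126)
q=X[(R>.0235)&(R<.0265)&(abs(X[...,2]-.1175)<.005)]
A=np.c_[q[:,:2]-[.582,.0126],np.ones(len(q))]; print(len(q),np.linalg.lstsq(A,q[:,2],rcond=None)[0])
q=X[(R<.018)&(abs(X[...,2]-.1035)<.004)]
A=np.c_[q[:,:2]-[.582,.0126],np.ones(len(q))]; print(np.linalg.lstsq(A,q[:,2],rcond=None)[0])
```

```text
543 [-0.00875274  0.00356653  0.11765603]
[-0.00353472  0.00172034  0.10356678]
```

In the tool's units: -16 mm / 500 = -0.032, -14 mm / 500 = -0.028.

Emit:
{"api": "drive_tool", "payload": {
  "steps": [
    [[0,0,-0.004],[0,0,0]],
    [[0,0,-0.008],[0,0,0]],
    [[0,0,-0.012],[0,0,0]],
    [[0,0,-0.016],[0,0,0]],
    [[0,0,-0.022],[0,0,0]],
    [[0,0,-0.028],[0,0,0]],
    [[0,0,-0.032],[0,0,0]],
    [[0,0,-0.032],[0,0,0]]
  ]
}}

```text
time: 17.7
position: [0.5626, 0.009, 0.2245]
ee_rot: [-3.131, -0.258, 0.001]
force: [0.3, 0.2, -3.1]
gripper_width: 0.257
grasp_force: 59.7
```

In the tool's units: -12 mm / 500 = -0.024, -10 mm / 500 = -0.02.

Emit:
{"api": "drive_tool", "payload": {
  "steps": [
    [[0,0,-0.004],[0,0,0]],
    [[0,0,-0.008],[0,0,0]],
    [[0,0,-0.012],[0,0,0]],
    [[0,0,-0.016],[0,0,0]],
    [[0,0,-0.02],[0,0,0]],
    [[0,0,-0.024],[0,0,0]],
    [[0,0,-0.024],[0,0,0]],
    [[0,0,-0.024],[0,0,0]]
  ]
}}

```text
time: 18.7
position: [0.5628, 0.009, 0.2129]
ee_rot: [3.131, 0.258, 0.0]
force: [-0.2, -0.8, -2.1]
gripper_width: 0.256
grasp_force: 59.7
```

```bash
python3 m.py 7 .0895
```

```text
wrist 18.7 [0.56283663 0.00896403 0.21288479] [3.13093910e+00 2.58442222e-01 2.83105277e-04] [-0.20854208 -0.82494948 -2.10718081]
 axle 1915 (1974, array([582.4,  13. ]), 20.1, array([582.4,  13. ]), 103.5)
 ring 656 [581.9  12.7  25.4] 0.08938854667817431
scene 18.75 [0.56283123 0.00897122 0.21290518] [3.13089014e+00 2.58534618e-01 3.05591028e-04] [-0.22330968 -0.27155707 -1.79656924]
 axle 137 (142, array([582.9,  14. ]), 20.7, array([584.1,  13.9]), 105.7)
 ring 88 [582.7  13.3  26.3] 0.09057167835766491
```

View pics/c7.png

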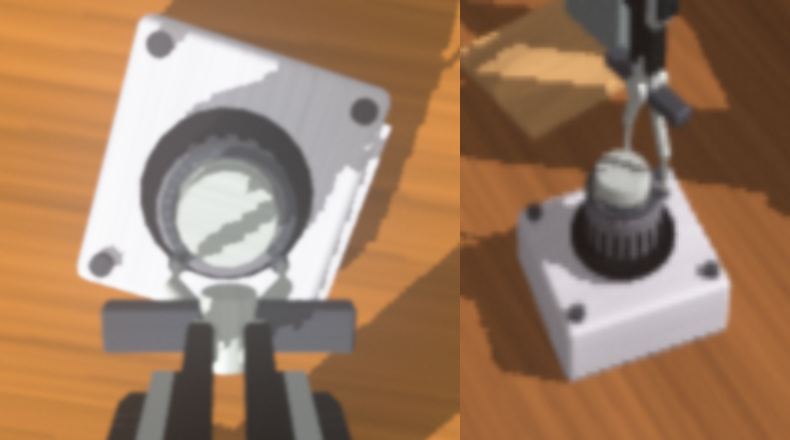

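The ring is around the groove: mid height is about 89.4 mm, it is centred within about 0.6 mm, and there is no contact force. I hand in.

```bash
python3 -c "
from cell import env
print(env.hand_in())"
```

```text
the job is handed in; nothing more can be done
None
```

The job is handed in, with no verdict returned: the wheel is home on the axle and released, and the squeezed pliers hold the spread ring level with the groove, about 0.6 mm off-centre by my last measurement and with no sign of contact.

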